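Line up the spice jars and raise the phone stand for the photo

ROBOT

A 7-joint arm with a two-finger parallel gripper is mounted at the origin on a cart in front of the work surface, level with it; the furniture and walls round the work are solid. World frame = base frame: x ahead of the robot, y to its left, z up, the work surface at z = 0. Lengths are in m, angles in rad, forces in N, time in s.
With the tool pointing down it reaches from about 0.35 to 0.9 m from the base axis. Payload 7.2 kg.
Tool frame: the origin (TCP) lies between the finger pads, 19 mm behind the fingertips; this is the grasp point; z points along the fingers, y is the line along which they close (so a half turn about z gives the same grasp; the last joint's range is limited). The gripper opens to 88 mm and grips with 3 to 60 N. Pads are 20 mm wide; open, the fingers measure 115 mm over their backs; the gripper's body (75 mm by 178 mm) begins 61 mm behind the grasp point.
Start: joints at [-1.333, 0.411, -0.013, 1.596, 0.006, 1.134, -0.082], TCP at [0.188, 0.596, 0.241] pointing down, gripper open.
Joint ranges: [-2.95, 2.95], [-0.29, 1.99], [-1.47, 1.44], [0.14, 2.54], [-1.03, 4.17], [0.13, 1.85], [-2.86, 2.86]. Speed limits (rad/s): [2.39, 2.39, 3.01, 3.01, 3.14, 3.14, 3.14].

INTERFACE

Orientations are given as a 3x3 rotation matrix whose columns are the frame's x, y, z axes.
In Python, from station import robot, hand, eyes, nets gives the robot as it stands. The module is installed in compiled form; this text tells all that it offers. Calls block until the motion is done:
- robot.move_ptp(position, orientation): joint-space move of the TCP to a pose.
- robot.line_to(position, v=0.15, orientation=None, force_limit=None): straight line of the TCP; orientation=None keeps the orientation; v is the mean speed in m/s. With force_limit (N) it stops when the force on the tool has changed by that much, and returns True; else False.
- robot.move_j(angles): joint-space move.
- hand.move_gripper(opening, grasp_force=None): finger opening in m; grasp_force is the grip in N (None keeps the last); returns when the fingers have stopped.
- robot.wait(seconds).
- robot.ik(position, orientation): joint angles nearest the present ones, or None.
- robot.state(): the state.
- eyes.grab_frame(name): name is "scene" or "top"; returns a dict with "pixels" (420x560x3 uint8, red, green, blue), "K" (3x3 intrinsics, pixels), "world_from_camera" (4x4, takes a point from camera to world coordinates). Camera axes: x right, y down, z forward; pixel columns grow to the right and rows downward; lengths in m; the calibration is good to about 2 mm. A picture is of the moment at which its call begins. There is no depth.
A pose or a line that the arm cannot do raises robot.IKError and nothing moves.
- robot.job_done(): hands the job in; it is judged then, once.
Trained networks look in a picture, given as the dict that the camera call returned (one of the last four; its "shot" number tells which), for a name from the list of things; names that differ only in an ending like _2 or _b are one class to them, and where a whole thing is asked for, a point or a joint stands for the part that bears it (a point fixed in the world has none). Each returns a list of dicts, best first, with "conf" (0 to 1); they miss things now and then, are a little off and sometimes report something else, mostly with a low value. They report only what shows in the picture. A call takes as long as a camera call. They do not tell look-alikes from the thing itself.
- nets.find_in(picture, name): "box" ([left, top, width, height] in pixels, round what is visible of it).
- nets.pinpoint(picture, name): "xy" ([column, row] in pixels: a listed point, or the origin of a listed thing).
The state is a dict: "time_s": time; "joint_pos": joint angles; "dq": joint speeds; "effort": joint torques, N m; "ee_pos": TCP position; "tool_rot": TCP orientation; "contact_force": force on the tool from outside, world axes, zero at the start; "wrist_torque": the same for the moment, N m; "grip_width": finger opening in m; "grasp_force": force on a finger pad.
Only numpy, scipy, OpenCV 4.12 (cv2) and the standard library are available. Lean on these libraries where they do the work, as an engineer would, in place of code of your own. Each camera call takes 0.05 s, during which the arm holds its last target. There are 200 camera calls.

TASK

Get this shot ready: first straighten the three red-capped spice jars on the wooden board into a row along the board's long middle line, one jar at the middle of the board and one to each side with a jar's width of gap between neighbours. Then take the phone stand by the grip at the top of its mast, squeeze in the button on the grip's side, pull the mast straight up past the first stop to its second stop, fully extended. Finish still holding the grip up there, without letting go, with the jars still standing in their row and the other things on the worktop left where they are.

Things in the scene. Friction and masses are not known exactly. Their poses are not given: they have to be found in the camera images.
- board: wooden serving board, darker cleats at both ends, 120 (x) x 310 (y) x 16 mm high, does not move. Origin at the centre of its underside on the worktop, z up; its long middle line is its y axis, its top is at z = 16 mm. The row wants jar centres at y = -90, 0 and +90 mm, x = 0; which jar is where does not matter
- jar_a: one of three like-sized spice jars with a red cap standing loose on the board, 45 mm across, 106 mm high, about 110 g. Origin at the centre of its underside, z up its axis
- jar_b: one of three like-sized spice jars with a red cap standing loose on the board, 45 mm across, 106 mm high, about 110 g. Origin at the centre of its underside, z up its axis
- jar_c: one of three like-sized spice jars with a red cap standing loose on the board, 45 mm across, 106 mm high, about 110 g. Origin at the centre of its underside, z up its axis
- phone_stand: telescopic phone stand fixed to the worktop: round foot 112 mm across, upright outer tube 26 mm thick, black collar 34 mm across up to z = 158 mm. Origin at the centre of the underside, z up along the tube; its -x side, where the phone hangs, looks over the board, whose middle line is about 190 mm away. Squeeze the grip along this y axis
- mast_grip (a point): centre of the black grip on top of the mast, on its axis, 185 mm above the worktop when down. Block 27 (stand x) x 30 (stand y) x 44 mm high, centred here; with the button out it is 37 mm wide along y, pressed 31. From above, one finger goes on the button, the other on the ribbed side. The phone (150 mm along y, 72 high) hangs 38 mm to -x, its clamp topping out 3 mm below here, and rises too
- button_face (a point): centre of the outer face of the button (18 mm wide, 28 mm high, light metal) on the +y side of the grip, at the height of mast_grip; goes in towards -y when pressed
- grip_button (a joint): travel of the button: 0 out, 0.006 m fully in; spring, 3 N at first, 6 N fully in. It draws a catch pin out of the holes in the outer tube: have it in by more than 4.5 mm before pulling and keep it squeezed past the first stop; if let out, the pin snaps into the next hole it meets
- phone_mast (a joint): height of the mast above its lowest position: 0 down and locked, 0.045 m the first stop, 0.090 m the second stop and end of travel. Weighs about 0.3 kg; with the button in it slides with about 1.5 N of friction and sinks back if not held; with the button out it is locked in a hole
- pepper_mill: bystander: turned wooden pepper mill, 58 mm across, 170 mm high, to the right of the board; origin at the underside's centre
- honey_jar: bystander: glass jar with a red lid, wider than the spice jars, 61 mm across, 86 mm high, to the right of the phone stand; origin at the underside's centre
- mug: bystander: two-tone mug, 90 mm across, 107 mm high, on the left; origin near the underside's centre
- coffee_jar: bystander: glass jar with a grey lid, 71 mm across, 135 mm high, to the left of the phone stand; origin at the underside's centre
- teaspoon: bystander: metal teaspoon lying to the right behind the pepper mill, 130 mm long; origin at its middle
There are look-alikes about, which are no part of the job. Leave any turquoise look-alike of the jar_b alone.

How it is judged:
By the outcome, as a careful person would: the job done as asked, in the order asked, and still so for the second after the job is handed in, while the arm keeps its last pose, push and grip.
It also fails if it takes over 64 s, if anything falls off the work surface, if the arm or the gripper's body presses on something with over 40 N, if the wrist force passes 120 N, or if a joint passes its speed limit or range.

## Working session

There is one attempt and no reset: what is moved stays moved. The work goes in short steps, each a Python script; the robot and the scene stay as the last script left them, time stands still between calls to the robot, and variables do not carry over. Pictures are saved under pics/ and viewed, at most 10 in all, crops included, and the job is handed in when it is done.

```bash
mkdir -p pics; cat > h.py <<'E'
import numpy as np, cv2
from station import robot, hand, eyes, nets
def ray(p,xy):
    T=np.array(p["world_from_camera"]);K=np.array(p["K"])
    d=T[:3,:3]@np.linalg.solve(K,[xy[0],xy[1],1.]);return T[:3,3],d
def at_z(p,xy,z):
    o,d=ray(p,xy);return o+d*(z-o[2])/d[2]
def proj(p,X):
    T=np.array(p["world_from_camera"]);c=T[:3,:3].T@(np.array(X)-T[:3,3]);u=np.array(p["K"])@c;return u[:2]/u[2]
def tri(o1,d1,o2,d2):
    A=np.stack([d1,-d2],1);s=np.linalg.lstsq(A,o2-o1,rcond=None)[0]
    return (o1+d1*s[0]+o2+d2*s[1])/2, np.linalg.norm(o1+d1*s[0]-o2-d2*s[1])
def save(p,n): cv2.imwrite(f"pics/{n}.png",cv2.cvtColor(p["pixels"],cv2.COLOR_RGB2BGR))
E
python3 - <<'E'
from h import *
np.set_printoptions(precision=3,suppress=True)
P={n:eyes.grab_frame(n) for n in("scene","top")}
for n,p in P.items():
    save(p,n+"0");print(n,np.array(p["world_from_camera"])[:3,3])
    for t in "board jar_a phone_stand mast_grip button_face pepper_mill honey_jar mug coffee_jar teaspoon".split():
        print(t,[(np.round(r["xy"]).tolist(),round(r["conf"],2)) for r in nets.pinpoint(p,t)], [(np.round(r["box"]).tolist(),round(r["conf"],2)) for r in nets.find_in(p,t)] )
s=robot.state();print(s["time_s"],s["tool_rot"])
E
```

```text
scene [-0.137 -0.568  1.242]
board [([268.0, 238.0], 0.8), ([300.0, 164.0], 0.46)] [([221.0, 213.0, 97.0, 52.0], 0.81), ([382.0, 278.0, 9.0, 37.0], 0.53)]
jar_a [([290.0, 248.0], 0.92), ([314.0, 281.0], 0.91), ([271.0, 229.0], 0.66), ([241.0, 230.0], 0.64), ([195.0, 252.0], 0.63)] [([262.0, 202.0, 14.0, 30.0], 0.97), ([228.0, 206.0, 20.0, 33.0], 0.86), ([185.0, 226.0, 20.0, 31.0], 0.75), ([308.0, 255.0, 18.0, 31.0], 0.63), ([286.0, 221.0, 14.0, 31.0], 0.57)]
phone_stand [([299.0, 207.0], 0.81)] [([274.0, 158.0, 46.0, 61.0], 0.6), ([222.0, 210.0, 97.0, 57.0], 0.38)]
mast_grip [([300.0, 166.0], 0.63)] [([276.0, 158.0, 40.0, 40.0], 0.88)]
button_face [] []
pepper_mill [([343.0, 293.0], 0.89)] [([334.0, 265.0, 28.0, 39.0], 0.58)]
honey_jar [([368.0, 272.0], 0.7), ([290.0, 248.0], 0.52), ([248.0, 168.0], 0.34)] [([361.0, 249.0, 23.0, 32.0], 0.8)]
mug [([215.0, 175.0], 0.56)] [([199.0, 145.0, 27.0, 38.0], 0.65)]
coffee_jar [([250.0, 167.0], 0.81)] [([239.0, 134.0, 20.0, 37.0], 0.86)]
teaspoon [([368.0, 271.0], 0.55), ([387.0, 299.0], 0.43)] [([231.0, 206.0, 16.0, 33.0], 0.58), ([382.0, 278
[... 471 characters left out ...]
([242.0, 130.0, 50.0, 40.0], 0.86)]
mast_grip [([264.0, 133.0], 0.66), ([160.0, 185.0], 0.23)] [([241.0, 126.0, 55.0, 38.0], 0.88), ([370.0, 157.0, 30.0, 27.0], 0.26)]
button_face [([253.0, 135.0], 0.42)] []
pepper_mill [([381.0, 210.0], 0.92)] [([373.0, 196.0, 36.0, 24.0], 0.91)]
honey_jar [([378.0, 172.0], 0.57)] [([372.0, 157.0, 26.0, 28.0], 0.84)]
mug [([161.0, 186.0], 0.69)] [([133.0, 163.0, 39.0, 40.0], 0.97)]
coffee_jar [([185.0, 150.0], 0.57), ([262.0, 132.0], 0.25)] [([159.0, 127.0, 40.0, 31.0], 0.85), ([241.0, 220.0, 16.0, 19.0], 0.15)]
teaspoon [([410.0, 180.0], 0.46)] [([400.0, 166.0, 24.0, 35.0], 0.55)]
2.1 [[-0.954  0.301  0.   ]
 [ 0.301  0.954  0.   ]
 [-0.     0.    -1.   ]]
```

```bash
python3 - <<'E'
import cv2
a=cv2.imread("pics/top0.png")[110:300,120:440];b=cv2.imread("pics/scene0.png")[120:320,170:410]
cv2.imwrite("pics/c1.png",cv2.resize(a,None,fx=2.5,fy=2.5,interpolation=cv2.INTER_CUBIC))
cv2.imwrite("pics/c2.png",cv2.resize(b,None,fx=3,fy=3,interpolation=cv2.INTER_CUBIC))
E
```

```text
(no output)
```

View pics/c1.png

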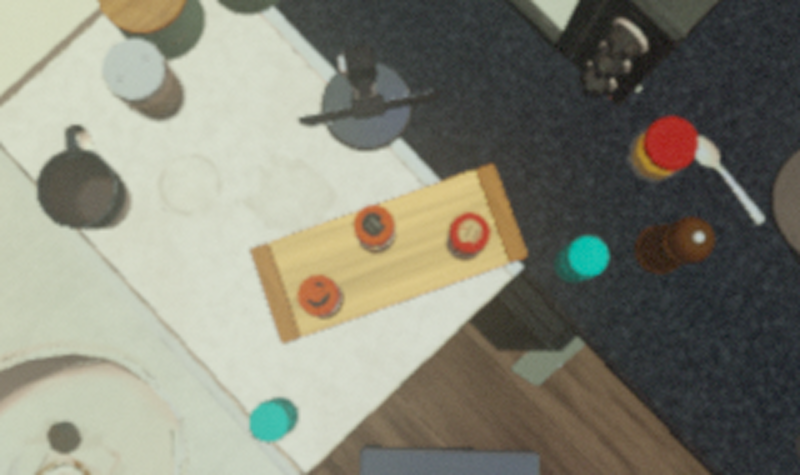

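View pics/c2.png

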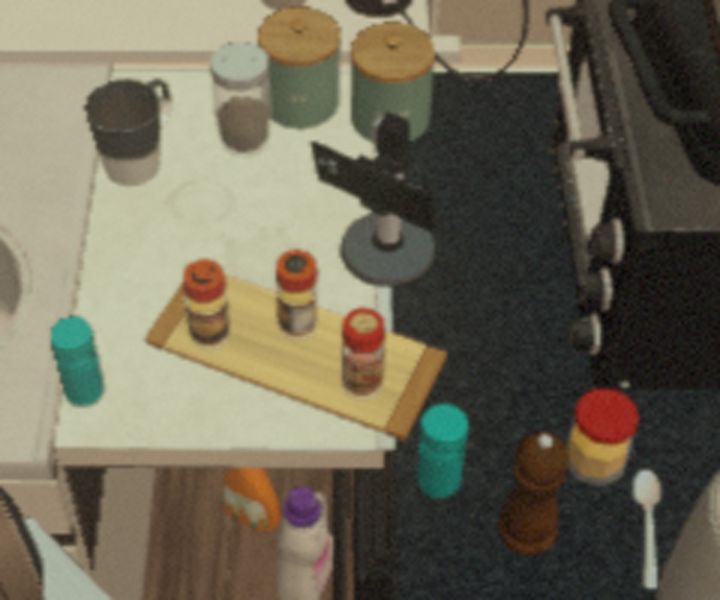

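```bash
python3 - <<'E'
from h import *
np.set_printoptions(precision=4,suppress=True)
P={n:eyes.grab_frame(n) for n in("scene","top")}
p=P["top"]
hsv=cv2.cvtColor(p["pixels"],cv2.COLOR_RGB2HSV)
m=((hsv[...,1]>75)&(hsv[...,0]<32)&(hsv[...,2]>90)).astype(np.uint8); m[:170]=0;m[252:]=0;m[:,:215]=0;m[:,335:]=0
c=max(cv2.findContours(m,cv2.RETR_EXTERNAL,cv2.CHAIN_APPROX_NONE)[0],key=cv2.contourArea)
q=np.array([at_z(p,x,0.016)[:2] for x in cv2.convexHull(c)[:,0]],np.float32)
(cx,cy),wh,an=cv2.minAreaRect(q);print("board",cx,cy,wh,an,[np.round(proj(p,[*v,.016])) for v in cv2.boxPoints(((cx,cy),wh,an))])
for n,g in P.items():
    h=cv2.cvtColor(g["pixels"],cv2.COLOR_RGB2HSV)
    r=(((h[...,0]<9)|(h[...,0]>170))&(h[...,1]>150)&(h[...,2]>110)).astype(np.uint8)
    k,l,st,ce=cv2.connectedComponentsWithStats(r)
    for i in range(1,k):
        if st[i,4]>25: 
            b=st[i]; print(n,b,ce[i],at_z(g,(b[0]+b[2]/2-.5,b[1]+b[3]/2-.5),.106)[:2] if n=="top" else "")
    cv2.imwrite(f"pics/{n}_st.png",cv2.resize(cv2.cvtColor(g["pixels"][110:180,230:310] if n=="top" else g["pixels"][150:225,265:325],cv2.COLOR_RGB2BGR),None,fx=8,fy=8,interpolation=cv2.INTER_CUBIC))
# stand foot
print("foot", at_z(p,(267,153),0), at_z(P["scene"],(299,207),0))
b=tri(*ray(p,(264,133)),*ray(P["scene"],(300,166)));print("grip",b)
for n in P:
    for t in("mast_grip","phone_stand","button_face"): print(n,t,nets.pinpoint(P[n],t))
E
```

```text
board 0.4791879653930664 0.11469797044992447 (0.1226288303732872, 0.3095081150531769) 21.065505981445312 [array([233., 247.]), array([332., 212.]), array([317., 174.]), array([219., 208.])]
scene [263 209  12   8  45] [268.9333 213.6667] 
scene [232 213  13   7  48] [238.0417 216.6875] 
scene [285 223  13  15 100] [290.87 231.28] 
scene [362 250  21  18 293] [371.8874 258.2014] 
top [378 157  21  22 359] [388.0111 166.7744] [ 0.5969 -0.1949]
top [300 196  15  15 101] [307.0198 203.6139] [0.4925 0.0272]
top [ 30 323  18  32 116] [ 40.2241 339.5259] [0.1124 0.7338]
foot [0.6552 0.1452 0.    ] [0.6489 0.1371 0.    ]
grip (array([0.6608, 0.1485, 0.1835]), np.float64(0.005634323930828382))
scene mast_grip [{'xy': [302.7, 162.5], 'conf': 0.58}]
scene phone_stand [{'xy': [300.0, 205.0], 'conf': 0.9}]
scene button_face []
top mast_grip [{'xy': [261.9, 133.9], 'conf': 0.65}]
top phone_stand [{'xy': [263.3, 150.0], 'conf': 0.75}, {'xy': [260.9, 134.1], 'conf': 0.23}, {'xy': [159.0, 185.3], 'conf': 0.21}]
top button_face [{'xy': [252.7, 136.3], 'conf': 0.47}]
```

View pics/top_st.png

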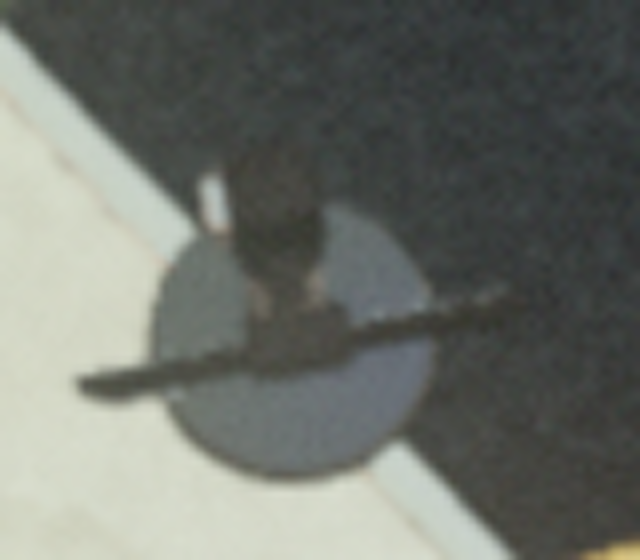

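View pics/scene_st.png

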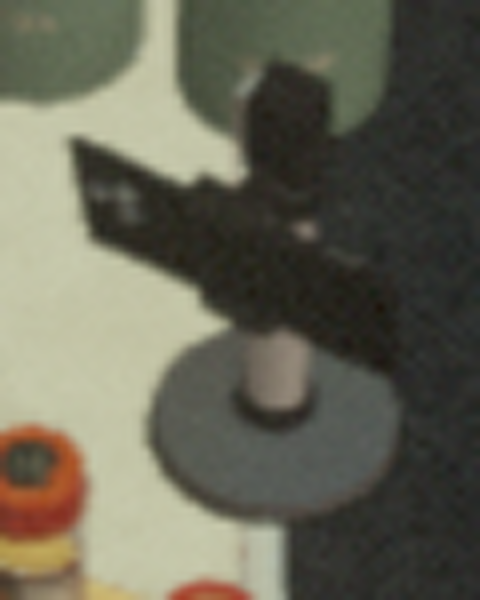

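```bash
python3 - <<'E'
from h import *
np.set_printoptions(precision=4,suppress=True)
p=eyes.grab_frame("top");s=eyes.grab_frame("scene")
print(np.array(p["K"])[0], proj(p,[.367,.096,0]))
h=cv2.cvtColor(p["pixels"],cv2.COLOR_RGB2HSV)
B=np.array([.4792,.1147]);a=np.radians(21.07);R=np.array([[np.cos(a),-np.sin(a)],[np.sin(a),np.cos(a)]])
for (u,v) in [(270,201),(308,204),(248,228)]:
    w=h[v-12:v+13,u-12:u+13].astype(int)
    m=(((w[...,0]<14)|(w[...,0]>165))&(w[...,1]>140)).astype(np.uint8)
    k,l,st,ce=cv2.connectedComponentsWithStats(m);i=1+np.argmax(st[1:,4]);b=st[i]
    ys,xs=np.where(l==i);(c,r)=cv2.minEnclosingCircle(np.stack([xs,ys],1).astype(np.float32))
    print(b,c,r)
    for cc in (c,(b[0]+b[2]/2-.5,b[1]+b[3]/2-.5)):
        X=at_z(p,(cc[0]+u-12,cc[1]+v-12),.104)[:2];print(X,(X-B)@R, proj(s,[*X,.106]))
F=at_z(p,(266.4,152.1),.005);print("foot",F,at_z(s,(298.9,202.4),.005))
A,C=at_z(p,(240.6,158.1),.178),at_z(p,(293.4,145.9),.178)
d=A-C;print("phone",A,C,np.linalg.norm(d),"yaw",np.degrees(np.arctan2(-d[0],d[1])))
for t,z in(("button",(256.2,134.6)),("gripL",(258.6,130)),("gripR",(270.2,130))):print(t,at_z(p,z,.2))
E
```

```text
[396.4639   0.     280.101 ] [280.7662 248.3134]
[  4   4  15  15 117] (11.192307472229004, 10.65384578704834) 7.666402816772461
[0.4994 0.1312] [0.0248 0.0081] [268.4194 211.6438]
[0.4984 0.1317] [0.024  0.0089] [268.086  211.7229]
[  4   3  16  16 126] (11.166666984558105, 10.833333015441895) 8.045112609863281
[0.4932 0.0266] [-0.0186 -0.0872] [290.6724 231.577 ]
[0.4941 0.0257] [-0.0181 -0.0884] [291.1009 231.5714]
[  3   4  16  16 158] (10.772727012634277, 11.704545021057129) 7.804693698883057
[0.4207 0.1903] [-0.0274  0.0915] [237.2428 214.8536]
[0.4213 0.191 ] [-0.0266  0.0921] [237.2117 214.626 ]
foot [0.6567 0.1469 0.005 ] [0.6606 0.1491 0.005 ]
phone [0.5968 0.2058 0.178 ] [0.6324 0.0699 0.178 ] 0.140527739262286 yaw 14.673356379611084
button [0.6537 0.1658 0.2   ]
gripL [0.6658 0.16   0.2   ]
gripR [0.6665 0.1305 0.2   ]
```

```bash
cat >> h.py <<'E'
from scipy.optimize import least_squares
B=np.array([.4792,.1147]);yaw=np.radians(21.07);R2=np.array([[np.cos(yaw),-np.sin(yaw)],[np.sin(yaw),np.cos(yaw)]])
def cap(p,X0,ztop=.122,H=.02):
    """refine cap position from bbox of red pixels near the predicted one"""
    u,v=np.round(proj(p,[*X0,ztop-.01])).astype(int)
    w=cv2.cvtColor(p["pixels"],cv2.COLOR_RGB2HSV)[v-13:v+14,u-13:u+14].astype(int)
    m=(((w[...,0]<14)|(w[...,0]>165))&(w[...,1]>140)).astype(np.uint8)
    k,l,st,_=cv2.connectedComponentsWithStats(m);b=st[1+np.argmax(st[1:,4])]
    t=np.linspace(0,6.3,40)
    def box(X):
        q=np.array([proj(p,[X[0]+.0215*np.cos(a),X[1]+.0215*np.sin(a),z]) for a in t for z in(ztop,ztop-H)])
        return q.min(0),q.max(0)
    lo=np.array([u-13+b[0]-.5,v-13+b[1]-.5]);hi=lo+b[2:4]
    f=lambda X:(lambda q:np.concatenate([q[0]-lo,q[1]-hi]))(box(X))
    r=least_squares(f,X0,diff_step=1e-4,x_scale=.01);return r.x,np.round(r.fun,1)
E
python3 - <<'E'
from h import *
np.set_printoptions(precision=4,suppress=True)
p=eyes.grab_frame("top");s=eyes.grab_frame("scene")
for X in([.495,.131],[.49,.028],[.42,.19]):
    for g in(p,s):
        x,r=cap(g,X);print(x,(x-B)@R2,r)
L=tri(*ray(p,(239.9,157.7)),*ray(s,(273.6,166.9)));Q=tri(*ray(p,(293.4,145.9)),*ray(s,(313.6,186.)));print(L,Q)
d=L[0]-Q[0];print(np.linalg.norm(d),np.degrees(np.arctan2(-d[0],d[1])))
print(proj(s,[.66,.148,.207]),proj(p,[.66,.148,.207]),robot.state()["time_s"])
save(p,"t")
# scene: fit board
h=cv2.cvtColor(s["pixels"],cv2.COLOR_RGB2HSV)
for v in [(-.06,-.155),(.06,-.155),(.06,.155),(-.06,.155)]: print(proj(s,[*(B+R2@v),.016]))
E
```

```text
[0.4973 0.1312] [0.0228 0.0089] [-0.5 -0.8  0.5  0.8]
[0.4999 0.1333] [0.026  0.0099] [-0.4 -0.8  0.4  0.8]
[0.493  0.0264] [-0.0188 -0.0873] [-0.1 -0.2  0.1  0.2]
[0.4937 0.0282] [-0.0175 -0.0859] [-0.1 -0.1  0.1  0.1]
[0.4207 0.1887] [-0.028   0.0901] [-0.7 -0.1  0.7  0.1]
[0.4221 0.1898] [-0.0262  0.0906] [-0.1 -0.3  0.1  0.3]
(array([0.597 , 0.2073, 0.1815]), np.float64(0.00016075801565887485)) (array([0.6354, 0.0692, 0.1688]), np.float64(0.001227981059758671))
0.14385407124505867 15.538419735531992
[301.0497 160.6297] [263.1317 131.5363] 2.7
[304.8451 266.016 ]
[318.998  237.7143]
[234.5419 207.6417]
[217.4339 233.0781]
```

```bash
cat >> h.py <<'E'
def tool(y):
    y=np.array([y[0],y[1],0.])/np.linalg.norm(y[:2]);z=np.array([0,0,-1.]);return np.stack([np.cross(y,z),y,z],1)
E
python3 - <<'E'
from h import *
np.set_printoptions(precision=4,suppress=True)
ex=R2[:,0];T=tool(ex);T2=tool(-ex)
print(robot.ik([.5,.13,.19],T),robot.ik([.5,.13,.19],T2))
Z=.082
for X,ty in(([.4214,.1893],.09),([.4986,.1322],0),([.4934,.0273],-.09)):
    X=np.array(X);G=B+R2@[0,ty]
    (robot.move_ptp if ty==.09 else lambda a,b:robot.line_to(a,.25))([*X,.17],T)
    hand.move_gripper(.088)
    robot.line_to([*X,Z],.15)
    hand.move_gripper(.03,20);w=robot.state()["grip_width"]
    robot.line_to([*X,Z+.012],.1);robot.line_to([*G,Z+.012],.08)
    hit=robot.line_to([*G,Z+.0005],.04,force_limit=6)
    z=robot.state()["ee_pos"][2]
    hand.move_gripper(.07);robot.line_to([*G,.17],.2)
    print(w,hit,z,robot.state()["time_s"])
robot.line_to([.40,-.12,.30],.3)
p=eyes.grab_frame("top");s=eyes.grab_frame("scene");save(p,"t2");save(s,"s2")
for ty in(.09,0,-.09):
    for g in(p,s):
        x,r=cap(g,B+R2@[0,ty]);print((x-B)@R2,r)
print(robot.state()["time_s"])
a=p["pixels"][110:260,200:360,::-1];b=s["pixels"][140:300,200:360,::-1]
cv2.imwrite("pics/ts.png",np.hstack([cv2.resize(a,(400,400)),cv2.resize(b,(400,400))]))
E
```

```text
[-0.7491  0.2977  0.4923  1.9431 -0.1723  0.9415  0.1945] [-1.2488  0.563   1.2672  1.9673 -0.6168  1.0772 -2.4826]
0.044411907532047934 True 0.08196341689792447 8.425
0.04435721776740243 True 0.08191809019146892 13.1667
0.04429808320441095 True 0.08197606845520325 17.85
[-0.0034  0.0902] [-0.7 -0.7  0.7  0.7]
[0.0001 0.0919] [-0.5 -0.2  0.5  0.2]
[-0.0025 -0.0009] [ 0.  -0.2 -0.   0.2]
[0.0009 0.0015] [-0.5 -0.4  0.5  0.4]
[-0.0024 -0.0904] [-0.1 -0.3  0.1  0.3]
[ 0.0083 -0.0762] [-3.6 -4.1  3.5  3.9]
18.8583
```

View pics/ts.png

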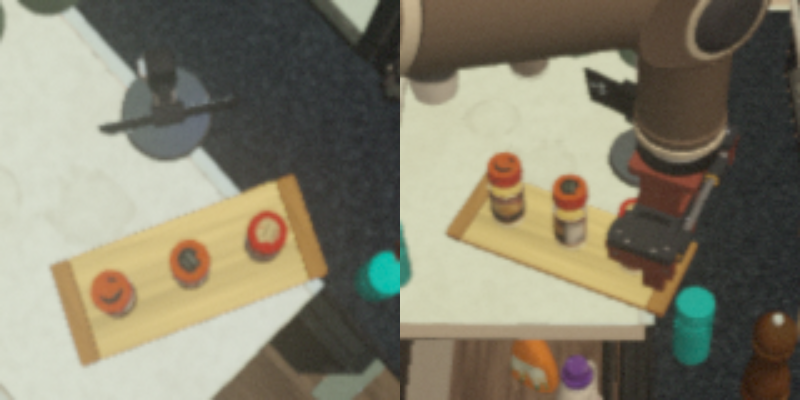

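```bash
python3 - <<'E'
from h import *
np.set_printoptions(precision=4,suppress=True)
a=np.radians(15.2);ey=np.array([-np.sin(a),np.cos(a)]);S=np.array([.659,.1485])
c=[]
for q in(ey,-ey):
    T=tool(q);k=[robot.ik([*S,z],T) for z in(.186,.28,.30)];print(k)
    if all(x is not None for x in k): c.append((np.abs(k[2]-np.array(robot.state()["joint_pos"])).max(),T))
T=min(c,key=lambda t:t[0])[1]
hand.move_gripper(.08)
robot.move_ptp([*S,.29],T)
p=eyes.grab_frame("scene");save(p,"s3")
print(robot.line_to([*S,.215],.15,force_limit=8),robot.line_to([*S,.187],.05,force_limit=8))
s0=robot.state();print(s0["ee_pos"],s0["contact_force"],s0["time_s"])
hand.move_gripper(.05)
s=robot.state();print(s["grip_width"],s["contact_force"]-s0["contact_force"])
hand.move_gripper(.02,12)
s=robot.state();print(s["grip_width"],s["grasp_force"],s["ee_pos"],(s["contact_force"]-s0["contact_force"]),T[:,1],s["time_s"])
t=eyes.grab_frame("top");save(t,"t3");print(eyes.grab_frame("scene")["shot"]) 
q=eyes.grab_frame("scene")
cv2.imwrite("pics/ts3.png",np.hstack([cv2.resize(np.ascontiguousarray(t["pixels"][90:190,210:310,::-1]),(400,400)),cv2.resize(np.ascontiguousarray(q["pixels"][130:230,250:350,::-1]),(400,400))]))
E
```

```text
[array([-0.5454,  0.5617,  0.3804,  1.5427, -0.2261,  1.0809,  1.7248]), array([-0.5629,  0.4906,  0.4118,  1.431 , -0.1993,  1.2613,  1.7023]), array([-0.5651,  0.4792,  0.4172,  1.4021, -0.1951,  1.301 ,  1.6983])]
[array([-0.6734,  0.5963,  0.5848,  1.5523, -0.3552,  1.1008, -1.3114]), array([-0.663 ,  0.5139,  0.5732,  1.4385, -0.2827,  1.2718, -1.3711]), array([-0.659 ,  0.5005,  0.5694,  1.4092, -0.2711,  1.3101, -1.3813])]
False False
[0.6591 0.1484 0.187 ] [-0.1493  0.2324  0.1409] 22.0583
0.050071463068017436 [ 0.7657 -0.3656  0.4474]
0.030597428581505222 11.956651881337166 [0.6588 0.149  0.187 ] [-1.6095  1.7814  0.3322] [-0.2622  0.965   0.    ] 23.1583
13
```

View pics/ts3.png

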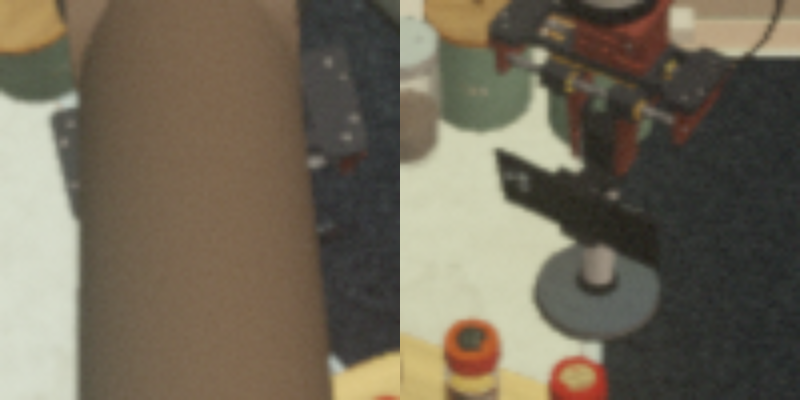

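```bash
python3 - <<'E'
from h import *
np.set_printoptions(precision=4,suppress=True)
hand.move_gripper(.02,35)
def sh(t):
    s=robot.state();print(t,s["grip_width"],s["grasp_force"],s["ee_pos"],s["contact_force"],s["time_s"])
sh("grip");x,y,z=robot.state()["ee_pos"]
print(robot.line_to([x,y,z+.01],.04,force_limit=25));sh("10mm")
if robot.state()["ee_pos"][2]>z+.008:
    print(robot.line_to([x,y,z+.086],.06,force_limit=25));sh("86")
    print(robot.line_to([x,y,z+.096],.02,force_limit=12));sh("top")
t=eyes.grab_frame("top");q=eyes.grab_frame("scene")
cv2.imwrite("pics/ts4.png",np.hstack([cv2.resize(np.ascontiguousarray(t["pixels"][90:290,200:400,::-1]),(400,400)),cv2.resize(np.ascontiguousarray(q["pixels"][120:270,230:380,::-1]),(400,400))]))
E
```

```text
grip 0.03027372194036964 34.89261567592621 [0.6588 0.149  0.187 ] [-2.4908  4.1765  1.3348] 23.525
False
10mm 0.030374182970046397 34.88979622721672 [0.6588 0.149  0.1973] [-1.2865  3.6993 -2.7805] 23.925
False
86 0.03022901323463108 34.89510700106621 [0.6588 0.1489 0.2731] [-2.1158  3.8801 -0.9777] 25.3417
True
top 0.030461502142449227 35.048935264348984 [0.6586 0.149  0.277 ] [ 2.9292  0.161  -2.1726] 25.7083
```

View pics/ts4.png

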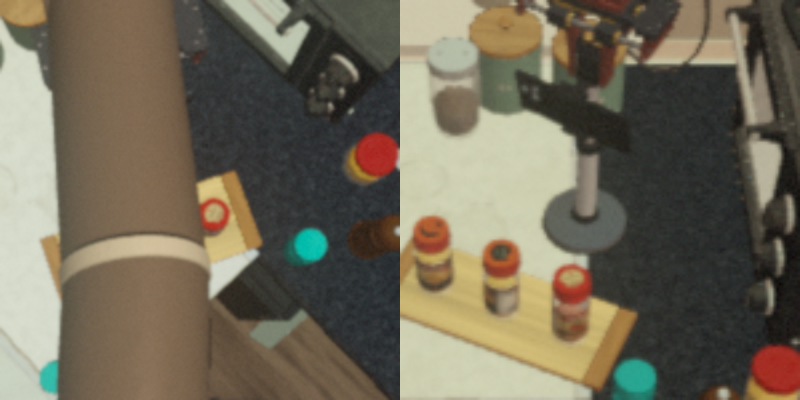

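```bash
python3 - <<'E'
from h import *
np.set_printoptions(precision=4,suppress=True)
robot.wait(.5);s=eyes.grab_frame("scene");st=robot.state()
print(proj(s,[.597,.2073,.2265]),proj(s,[.597,.2073,.2715]),st["ee_pos"],st["contact_force"],st["grip_width"])
for ty in(.09,0,-.09):
    x,r=cap(s,B+R2@[0,ty]);print((x-B)@R2)
E
```

```text
[273.4793 156.5665] [273.32   145.7359] [0.6586 0.149  0.2762] [ 5.3562 -1.3607 -2.6111] 0.030241231010251265
[0.0001 0.0919]
[0.0009 0.0015]
[-0.0007 -0.0903]
```

```bash
python3 - <<'E'
from h import *
np.set_printoptions(precision=4,suppress=True)
x,y,z=robot.state()["ee_pos"]
for zz in(.2772,.2778):
    robot.line_to([.6587,.149,zz],.02);robot.wait(.2);st=robot.state();print(st["ee_pos"],st["contact_force"],st["grip_width"])
robot.wait(.5);st=robot.state();print(st["ee_pos"],st["contact_force"],st["time_s"])
E
```

```text
[0.6586 0.149  0.277 ] [ 0.5248  0.7369 -4.3178] 0.030304614214531355
[0.6586 0.149  0.2776] [ 2.4263  1.3328 -6.3736] 0.030448509505794946
[0.6587 0.149  0.2777] [ 1.0031  0.5939 -7.875 ] 27.8
```

Held against the end stop with a gentle upward pull and the button squeezed in.

```bash
python3 -c "
from h import *
print(robot.job_done())"
```

```text
the job is handed in; nothing more can be done
None
```

The job is handed in: the three jars stand in their row, within about 2–3 mm by the cameras, and the mast is up about 90 mm at its second stop, with the gripper still holding the grip and the button squeezed in.

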